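# Close the warm glaze bottles and load them into the pan

### The job

The glaze bottles that have a lid laid on are ready to go out; one without a lid is still warming and is not part of the job. Close each ready bottle - turn its lid backwards until it drops into the thread, then screw it down fully - lift it straight out of its well and set it down gently, upright, in the steel pan that stands in front, beside the warmer (not the one at the back). Do not knock the butter or the card drum about.

Things in the scene. Friction and masses are not known exactly. Their poses are not given: they have to be found in the camera images.
- warmer: bottle warmer, a fixed aluminium block 108 x 304 x 80 mm with three square wells in a row, 58.5 mm wide, 66 mm deep and 100 mm apart. Origin on the underside's centre, z up, y along the row: the wells stand at y = -100, 0 and +100 mm, their floors 14 mm above the worktop; its front panel with a dial faces -x.
- pan: steel hotel pan near the front edge, left of the warmer (another, farther back, is no part of the job), loose, 265 (x) x 325 (y) x 100 mm high, 0.9 kg, open on top; inside about 225 x 280 mm at the floor, which lies 8 to 12 mm above the origin (centre of the underside). z up.
- butter: wrapped block of butter, 33 x 120 x 32 mm, on the worktop; origin at the centre of its underside. Not part of the job.
- drum: card drum, 75 mm across, 96 mm high, on the worktop; origin at the centre of its underside. Not part of the job.
- bottle_1_mid (a point): white plastic glaze bottle, 0.22 to 0.37 kg: square body 56 x 56 x 66 mm, above it a round neck 36 mm across, its rim 104 mm above the foot. Point: on the axis 36 mm above the foot, z up the bottle. In a well its shoulder is level with the block's top: only neck and lid stand out. Starts in the well at y = -100 mm.
- bottle_2_mid (a point): as bottle 1. Starts in the well at y = +0 mm. Threads of all: three starts 120 degrees apart, at an angle not known and different on each bottle. A lid not yet in a start rests on a level land over the thread; a rib stops it going forwards (clockwise from above); turned back, at most 90 degrees, it drops at a start, which is 20 degrees of turn wide.
- bottle_3_mid (a point): as bottle 1. Starts in the well at y = +100 mm. Screwing, all bottles: from where it dropped a lid turns 70 to 95 degrees clockwise to a stop: level for the first 15 to 35 degrees, then 1 mm down per 10 degrees, 5 mm in all, until its top sits on the rim. The thread locks itself: a closed lid bears the bottle's weight when lifted by the lid.
- lid_1_mid (a point): lid of bottle 1: black plastic, round, grooved side, 54 mm across, 26 mm high, 35 g, loose, three small lugs inside. Point: its centre, 13 mm above its lower edge, z up. Height of this point above its bottle's point: 70.6 mm loose on the land, 63 mm when dropped in a start, 58 mm screwed home. Absent in some starts.
- lid_2_mid (a point): lid of bottle 2, as lid 1; absent in some starts. Home, with the bottle still in the well, a lid's lower edge is 15 mm above the warmer's top. A lid that lies tilted has dropped on one side only: turn it back a little further until it lies level.
- lid_3_mid (a point): lid of bottle 3, as lid 1; absent in some starts. A bottle whose lid is absent stands open in its well and is no part of the job.
Not all that is in view belongs to the job. What is shaped like the part that bears lid_3_mid but turquoise is not meant.

How it is judged:
By the outcome, as a careful person would: the job done as asked, in the order asked, and still so for the second after the job is handed in, with the robot touching nothing.
Of lid_1, lid_2, lid_3 only 2 to 3 are there at a start; the rules pass over those that are not, and their reading is None.
At some moment in a run one of pan may be knocked a few centimetres aside while the robot is not near it.
It also fails if it takes over 210 s, if anything falls off the work surface, if the arm or the gripper's body presses on something with over 40 N, if the wrist force passes 120 N, or if a joint passes its speed limit or range.

### The arm

A 6-joint arm with a two-finger parallel gripper is mounted at the origin on a cart in front of the work surface, level with it; the furniture and walls round the work are solid. World frame = base frame: x ahead of the robot, y to its left, z up, the work surface at z = 0. Lengths are in m, angles in rad, forces in N, time in s.
With the tool pointing down it reaches from about 0.35 to 0.725 m from the base axis. Payload 6 kg.
Tool frame: the origin (TCP) lies where the fingers leave the gripper's body, on its centre line; the fingertips stand 73 mm ahead of it and the grasp point (between the pads) lies 54 mm ahead of it; z points along the fingers, y is the line along which they close (so a half turn about z gives the same grasp; the last joint's range is limited). The gripper opens to 85 mm and grips with 20 to 120 N. Pads are 22 mm wide; open, the fingers measure 114 mm over their backs; the gripper's body (76 mm by 85 mm) begins 54 mm behind the grasp point. The pads swing forward as they close: fully open they stand 13 mm farther back than shut.
Start: joints at [-0.785, 0.04, 0.085, 0, -1.615, -0.334], TCP at [0.262, -0.54, 0.304] pointing down, gripper open.
Joint ranges: [-2.56, 2.56], [-1.29, 2.01], [-1.08, 1.49], [-3.29, 1.98], [-2.81, -0.18], [-2.99, 2.99]. Speed limits (rad/s): [2.57, 2.57, 3.01, 3.14, 3.14, 3.14].

### API

Orientations are given as a 3x3 rotation matrix whose columns are the frame's x, y, z axes.
In Python, from workcell import r, optics, workorder gives the robot as it stands. Calls block until the motion is done:
- r.move_pose(position, orientation): joint-space move of the TCP to a pose.
- r.move_linear(position, rot=None, speed=0.15, stop_force=None): straight line of the TCP; rot=None keeps the orientation; speed is the mean speed in m/s. With stop_force (N) it stops when the force on the tool has changed by that much, and returns True; else False.
- r.goto_joints(angles): joint-space move.
- r.gripper_to(opening): finger opening in m; the grip force is fixed at half the most; returns when the fingers have stopped.
- r.sleep(seconds).
- r.ik(position, orientation): joint angles nearest the present ones, or None.
- r.sense(): the state.
- optics.grab_frame(name): name is "scene" or "top" or "wrist"; returns a dict with "image" (384x512x3 uint8, blue, green, red), "fx", "fy", "cx", "cy" (pixels), "origin" and "orientation" of the camera in the world. Camera axes: x right, y down, z forward; pixel columns grow to the right and rows downward; lengths in m; the calibration is good to about 2 mm. A picture is of the moment at which its call begins. There is no depth.
A pose or a line that the arm cannot do raises r.MotionError and nothing moves.
- workorder.finish_job(): hands the job in; it is judged then, once.
The state is a dict: "t": time; "joint_pos": joint angles; "joint_velocities": joint speeds; "joint_efforts": joint torques, N m; "position": TCP position; "tool_rot": TCP orientation; "contact_force": force on the tool from outside, world axes, zero at the start; "torque": the same for the moment, N m; "grip_width": finger opening in m; "grip_force": force on a finger pad.
Only numpy, scipy, OpenCV 4.12 (cv2) and the standard library are available. Lean on these libraries where they do the work, as an engineer would, in place of code of your own. Each camera call takes 0.05 s, during which the arm holds its last target. There are 200 camera calls.

## Working session

There is one attempt and no reset: what is moved stays moved. The work goes in short steps, each a Python script; the robot and the scene stay as the last script left them, time stands still between calls to the robot, and variables do not carry over. Pictures are saved under pics/ and viewed, at most 14 in all, crops included, and the job is handed in when it is done.

```bash
ls; mkdir -p pics; cat > h.py <<'E'
import numpy as np, cv2
from workcell import r, optics, workorder
def grab(n, f=None):
    d=optics.grab_frame(n)
    if f: cv2.imwrite('pics/'+f, d['image'])
    return d
def proj(d,p):
    c=np.array(d['orientation']).T@(np.array(p,float)-d['origin'])
    return np.array([d['fx']*c[0]/c[2]+d['cx'], d['fy']*c[1]/c[2]+d['cy']])
def unproj(d,u,v,z):
    ray=np.array(d['orientation'])@np.array([(u-d['cx'])/d['fx'],(v-d['cy'])/d['fy'],1])
    o=np.array(d['origin']); return o+ray*(z-o[2])/ray[2]
def down(a):  # tool z down, tool y axis at angle a in world
    y=np.array([np.cos(a),np.sin(a),0]); z=np.array([0,0,-1.]); return np.column_stack([np.cross(y,z),y,z])
E
python3 - <<'E'
from h import *
a=grab('scene'); b=grab('top')
cv2.imwrite('pics/a.png', cv2.resize(a['image'],(800,600))); cv2.imwrite('pics/b.png', cv2.resize(b['image'],(800,600)))
for d in(a,b): print(d['fx'],d['cx'],d['cy'],d['origin'],np.round(d['orientation'],3).tolist())
s=r.sense(); print({k:np.round(v,3).tolist() for k,v in s.items()})
E
```

```text
pics
470.8355447761837 257.04647959838184 193.84878159757537 [-0.21197981  0.72108594  0.76272478] [[-0.684, -0.382, 0.622], [-0.729, 0.351, -0.587], [0.006, -0.855, -0.519]]
469.1460089058569 259.1555167292632 192.8264473505389 [ 0.42384978 -0.02550855  1.31733897] [[-0.022, -0.993, 0.115], [-1.0, 0.023, 0.006], [-0.009, -0.115, -0.993]]
{'t': 0.1, 'joint_pos': [-0.785, 0.041, 0.084, -0.0, -1.616, -0.334], 'joint_velocities': [0.001, -0.001, 0.003, 0.003, -0.001, 0.001], 'joint_efforts': [-0.007, -36.935, 34.828, 6.952, -0.005, -0.0], 'position': [0.262, -0.54, 0.303], 'tool_rot': [[-0.9, -0.437, -0.001], [-0.437, 0.9, 0.001], [0.0, 0.002, -1.0]], 'contact_force': [-0.383, -0.099, 0.364], 'torque': [-0.02, -0.032, 0.018], 'grip_force': 0.0, 'grip_width': 0.086}
```

View pics/a.png

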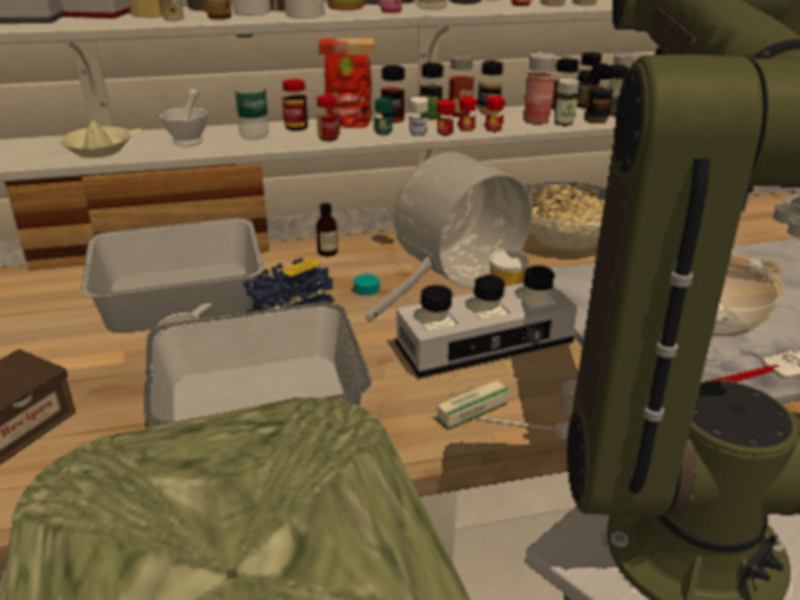

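View pics/b.png

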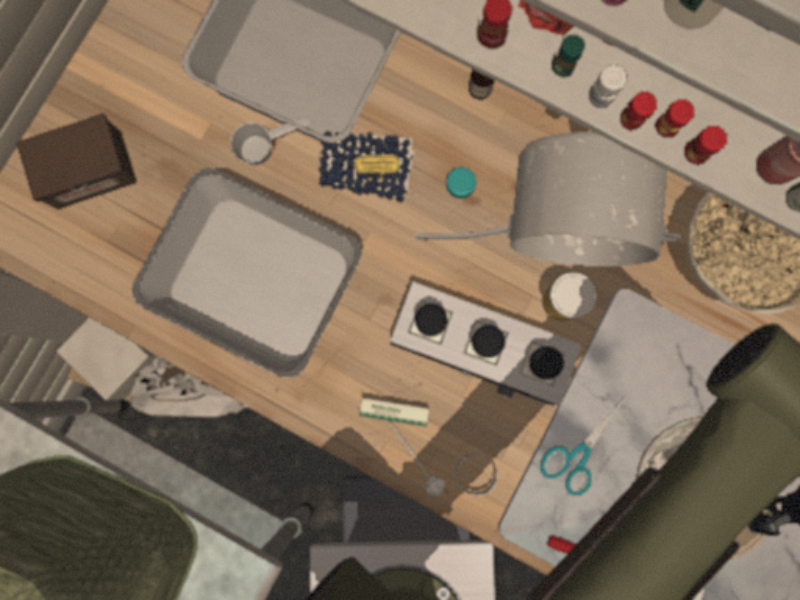

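Both views show the same layout. In the top view the warmer has black lids at (431,318), (487,341) and (546,362). The front pan is at about (250,270), with the back pan at (290,60). The butter is at (394,410), the drum at (572,295) and a turquoise decoy lid at (461,182).

Things that could be taken for a lid: the three black ones on the warmer, the turquoise one at (461,182), and the red and black shelf lids. I choose the black ones on the warmer and will check them in a crop.

```bash
python3 - <<'E'
from h import *
a=cv2.imread('pics/a.png');
import cv2
A=grab('scene')['image']; B=grab('top')['image']
ca=cv2.resize(A[160:244,245:375],(800,517),interpolation=cv2.INTER_CUBIC); cv2.imwrite('pics/ca.png',ca)
cb=cv2.resize(B[170:265,240:380],None,fx=5.5,fy=5.5,interpolation=cv2.INTER_CUBIC); cv2.imwrite('pics/cb.png',cb)
E
```

```text
(no output)
```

View pics/ca.png

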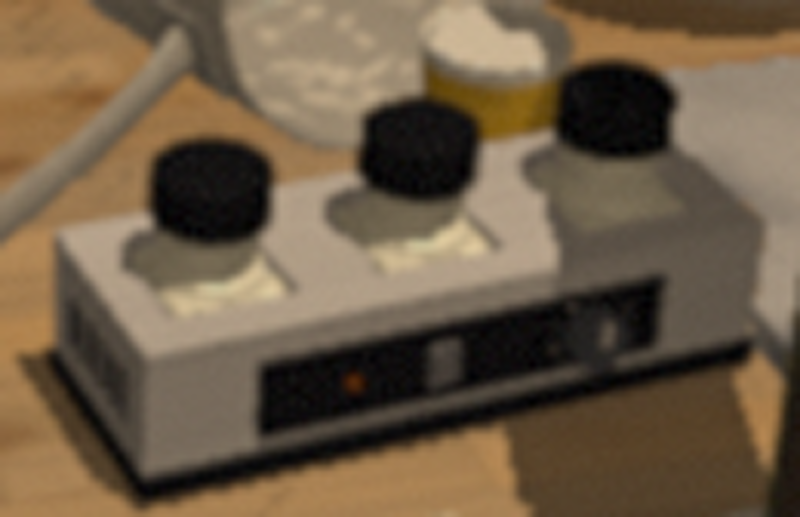

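View pics/cb.png

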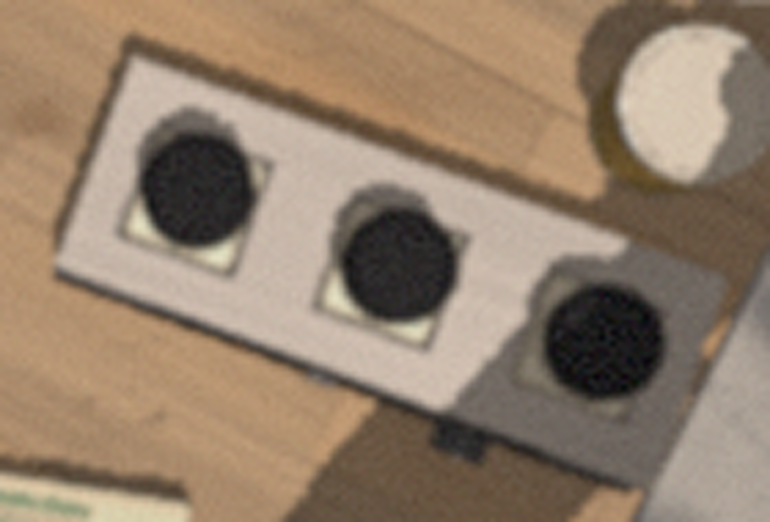

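All three bottles carry black lids, level and loose on their lands, so all three are ready. The turquoise disc is not meant. Next I measure the lids, pan and obstacles.

```bash
python3 - <<'E'
from h import *
B=grab('top'); im=B['image']
m=(im.max(2)<45).astype(np.uint8); m[:, :240]=0;m[:,375:]=0;m[:170]=0;m[262:]=0
n,l,st,c=cv2.connectedComponentsWithStats(m)
for i in range(1,n):
    if st[i,4]>100: print(st[i],c[i].round(1),unproj(B,*c[i],0.128).round(4))
for nm,u,v,z in(('drum',572,295,.096),('butter',394,410,.032),('wTL',413,278,.08),('wBL',391,343,.08)):
    print(nm,unproj(B,u*.64,v*.64,z).round(3))
S=grab('scene')
for u,v in((211,187),(419,150),(615,110)): # crop pixel lid centre
    x,y=245+u*130/800,160+v*84/517; print('scene',unproj(S,x,y,.1206).round(4))
cv2.imwrite('pics/pan.png',cv2.resize(im[95:250,75:240],None,fx=3.6,fy=3.6,interpolation=cv2.INTER_CUBIC))
E
```

```text
[266 195  20  19 220] [275.3 203.6] [ 0.5334 -0.0582  0.128 ]
[303 209  19  19 213] [311.7 217.3] [ 0.4965 -0.1497  0.128 ]
[340 222  20  20 320] [349.5 231.8] [ 0.4577 -0.2434  0.128 ]
drum [ 0.57  -0.298  0.096]
butter [0.384 0.006 0.032]
wTL [ 0.607 -0.032  0.08 ]
wBL [0.497 0.008 0.08 ]
scene [ 0.5304 -0.0616  0.1206]
scene [ 0.4905 -0.1522  0.1206]
scene [ 0.4541 -0.2451  0.1206]
```

View pics/pan.png

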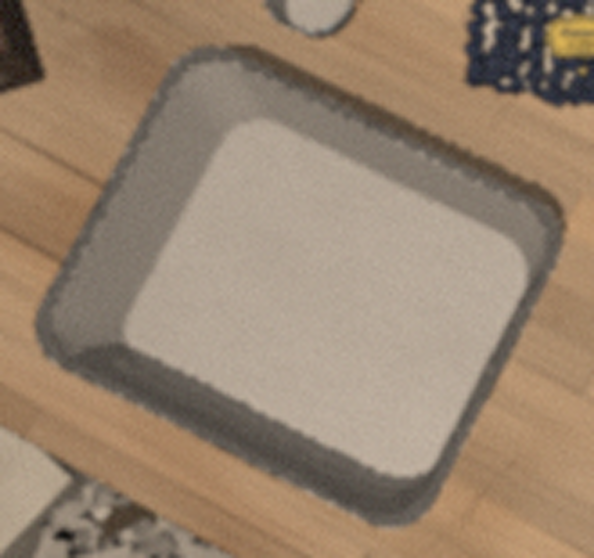

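```bash
python3 - <<'E'
from h import *
B=grab('top')
f=lambda P,z:np.array([unproj(B,75+u/3.6,95+v/3.6,z) for u,v in P])
F=f([(228,108),(536,245),(425,490),(115,335)],.01); R=f([(190,40),(575,200),(418,535),(30,345)],.1)
for Q in(F,R):
    print(Q.round(3).tolist(),Q.mean(0).round(3),[np.linalg.norm(Q[i]-Q[i-1]).round(3) for i in range(4)])
    d=Q[0]-Q[1]+Q[3]-Q[2]; print('yaw deg of y axis',np.degrees(np.arctan2(d[1],d[0]))-90)
# look over the warmer
yaw=np.radians(-22.2)
r.gripper_to(.072)
t0=r.sense()['t']; r.move_pose([.46,-.15,.38],down(yaw)); s=r.sense(); print(s['t']-t0,s['joint_pos'].round(2),s['position'])
W=grab('wrist'); cv2.imwrite('pics/w.png',cv2.resize(W['image'],(800,600))); print(W['fx'],W['origin'],W['orientation'].round(2).tolist())
E
```

```text
[[0.779, 0.324, 0.01], [0.663, 0.081, 0.01], [0.473, 0.169, 0.01], [0.599, 0.411, 0.01]] [0.628 0.246 0.01 ] [np.float64(0.2), np.float64(0.27), np.float64(0.21), np.float64(0.273)]
yaw deg of y axis -26.552756113909453
[[0.807, 0.329, 0.1], [0.679, 0.044, 0.1], [0.437, 0.161, 0.1], [0.581, 0.443, 0.1]] [0.626 0.244 0.1  ] [np.float64(0.253), np.float64(0.312), np.float64(0.268), np.float64(0.317)]
yaw deg of y axis -25.62514732528291
2.525 [ 0.1  -0.25 -0.04  0.   -1.78  2.65] [ 0.45997015 -0.15021211  0.37993838]
318.8670169011649 [ 0.48934964 -0.07904745  0.44918732] [[0.93, -0.36, -0.11], [-0.38, -0.88, -0.27], [-0.0, 0.3, -0.95]]
```

View pics/w.png

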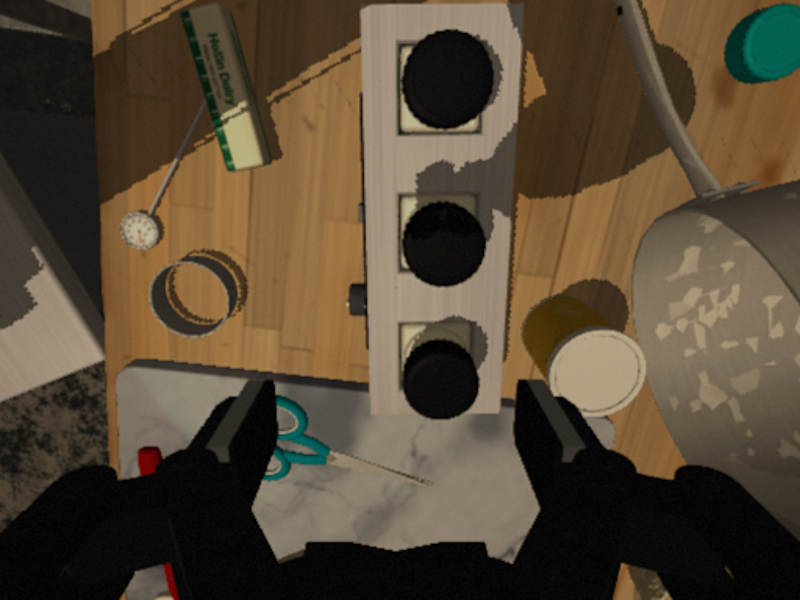

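The wrist view shows the three lids at about (448,79), (444,243) and (441,378), level and black. The butter is at (225,90), the drum at (590,360) and a loose ring at (193,297). Next I fit lid positions by matching the cylinder outline.

```bash
cat >> h.py <<'E'
from scipy.optimize import least_squares
TH=np.linspace(0,2*np.pi,60)
def cylbox(d,x,y,z,R=.027,h=.026):
    P=np.array([proj(d,(x+R*np.cos(t),y+R*np.sin(t),zz)) for zz in(z-h/2,z+h/2) for t in TH])
    return np.r_[P.min(0),P.max(0)]
def fitcyl(d,win,z,thr=48):   # win=(x0,y0,x1,y1); returns x,y,residual px
    x0,y0,x1,y1=win; g=d['image'].max(2)[y0:y1,x0:x1]
    n,l,st,c=cv2.connectedComponentsWithStats((g<thr).astype(np.uint8))
    i=1+np.argmax(st[1:,4]); b=np.array([st[i,0]+x0-.5,st[i,1]+y0-.5,st[i,0]+x0+st[i,2]-.5,st[i,1]+y0+st[i,3]-.5])
    p0=unproj(d,(b[0]+b[2])/2,(b[1]+b[3])/2,z)[:2]
    s=least_squares(lambda p:cylbox(d,p[0],p[1],z)-b,p0)
    return s.x.round(4),s.fun.round(1)
E
python3 - <<'E'
from h import *
W=grab('wrist')
for w in((248,10,325,90),(248,122,320,190),(250,210,315,275)): print('w',fitcyl(W,w,.1206))
S=grab('scene')
for w in((262,178,296,203),(298,172,330,196),(330,165,362,188)): print('s',fitcyl(S,w,.1206))
B=grab('top')
for w in((262,190,290,218),(298,204,325,232),): print('t',fitcyl(B,w,.1206))
c=r.sense()['joint_pos']
for a in range(-180,181,30):
    q=r.ik([.53,-.058,.175],down(np.radians(a))); print(a,None if q is None else np.round(q,2))
E
```

```text
w (array([ 0.5307, -0.0576]), array([-0.3, -0.5,  0.3,  0.6]))
w (array([ 0.4943, -0.1491]), array([-0.6, -0.9,  0.5,  1. ]))
w (array([ 0.4568, -0.2412]), array([ 0.2, -1.2, -0.2,  1.2]))
s (array([ 0.5304, -0.0583]), array([-0.3, -1. ,  0.3,  0.9]))
s (array([ 0.4927, -0.154 ]), array([-0.8, -0.6,  0.8,  0.5]))
s (array([ 0.4554, -0.2444]), array([-1.3, -1.4,  1.2,  1.2]))
t (array([ 0.5521, -0.0564]), array([-4.7, -9. ,  4.6,  9. ]))Traceback (most recent call last):
  File "<stdin>", line 7, in <module>
  File "h.py", line 23, in fitcyl
    i=1+np.argmax(st[1:,4]); b=np.array([st[i,0]+x0-.5,st[i,1]+y0-.5,st[i,0]+x0+st[i,2]-.5,st[i,1]+y0+st[i,3]-.5])
        ~~~~~~~~~^^^^^^^^^^
    return _wrapfunc(a, 'argmax', axis=axis, out=out, **kwds)
    return bound(*args, **kwds)
ValueError: attempt to get argmax of an empty sequence
```

```bash
python3 - <<'E'
from h import *
for p in([.5306,-.058],[.494,-.1505],[.4565,-.2425],[.628,.246]):
  for a in range(-180,181,30):
    q=r.ik(p+[.178],down(np.radians(a)))
    print(a,None if q is None else np.round(q[[0,5]],2),end=' ')
  print()
print([ (round(x,2),round(y,2), r.ik([x,y,.178],down(-.44)) is not None) for t in(-.09,0,.09) for x,y in [(.628+t*.438,.246+t*.9)]])
E
```

```text
-180 [ 0.27 -0.27] -150 [0.27 0.26] -120 [0.27 0.78] -90 [0.27 1.3 ] -60 [0.27 1.83] -30 [0.27 2.35] 0 [0.27 2.87] 30 [ 0.27 -2.89] 60 [ 0.27 -2.36] 90 [ 0.27 -1.84] 120 [ 0.27 -1.32] 150 [ 0.27 -0.79] 180 [ 0.27 -0.27] 
-180 [ 0.09 -0.09] -150 [0.09 0.43] -120 [0.09 0.95] -90 [0.09 1.48] -60 [0.09 2.  ] -30 [0.09 2.52] 0 None 30 [ 0.09 -2.71] 60 [ 0.09 -2.19] 90 [ 0.09 -1.67] 120 [ 0.09 -1.14] 150 [ 0.09 -0.62] 180 [ 0.09 -0.09] 
-180 [-0.1  0.1] -150 [-0.1   0.62] -120 [-0.1   1.15] -90 [-0.1   1.67] -60 [-0.1   2.19] -30 [-0.1   2.72] 0 None 30 [-0.1  -2.52] 60 [-0.1 -2. ] 90 [-0.1  -1.47] 120 [-0.1  -0.95] 150 [-0.1  -0.43] 180 [-0.1  0.1] 
-180 [ 0.67 -0.67] -150 [ 0.67 -0.15] -120 [0.67 0.38] -90 [0.67 0.9 ] -60 [0.67 1.43] -30 [0.67 1.95] 0 [0.67 2.47] 30 None 60 [ 0.67 -2.76] 90 [ 0.67 -2.24] 120 [ 0.67 -1.72] 150 [ 0.67 -1.19] 180 [ 0.67 -0.67] 
[(0.59, 0.16, True), (0.63, 0.25, True), (0.67, 0.33, True)]
```

```bash
cat >> h.py <<'E'
LID={3:np.array([.5306,-.058]),2:np.array([.4940,-.1505]),1:np.array([.4565,-.2425])}
ZG=.0555   # TCP above lid centre
def st(tag=''):
    s=r.sense(); print(tag,'t%.1f'%s['t'],'p',(s['position']*1000).round(1),'F',s['contact_force'].round(1),'T',s['torque'].round(2),'w%.1f g%.0f'%(s['grip_width']*1e3,s['grip_force']),flush=True); return s
def grasp(xy,zc,a):
    r.gripper_to(.070); r.move_pose([*xy,zc+ZG+.06],down(a)); r.move_linear([*xy,zc+ZG],speed=.1,stop_force=6)
    st('before'); r.gripper_to(.045); return st('grip')
E
python3 - <<'E'
from h import *
grasp(LID[3],.1206,np.radians(-165))
E
```

```text
before t6.6 p [530.9 -58.1 176.8] F [ 0.3 -0.5 -0. ] T [ 0.02 -0.03 -0.01] w69.9 g0
grip t6.9 p [531.3 -58.1 177.7] F [0.1 0.4 4.7] T [0.06 0.04 0.01] w53.3 g63
```

```bash
cat >> h.py <<'E'
def back(xy,a0,z0,step=8,maxdeg=96):
    "turn back in steps, feeling downward after each; returns (angle, z) where it dropped"
    a=a0; z=z0
    for k in range(int(maxdeg/step)+1):
        hit=r.move_linear([*xy,z-.0085],speed=.03,stop_force=5)
        s=st('%d deg hit=%s'%(round(np.degrees(a-a0)),hit))
        if s['position'][2]<z0-.0055: return a,s['position'][2]
        r.move_linear([*xy,z],speed=.05)
        a+=np.radians(step); r.move_linear([*xy,z],rot=down(a),speed=.05)
    return None
E
python3 - <<'E'
from h import *
print(back(LID[3],np.radians(-165),.1765))
E
```

```text
0 deg hit=True t7.1 p [531.7 -58.4 177.7] F [-0.6  0.   4.4] T [-0.1   0.18 -0.04] w53.1 g63
8 deg hit=True t7.8 p [531.6 -58.3 177.7] F [ 0.3 -0.6  4.1] T [-0.15 -0.05  0.07] w53.1 g63
16 deg hit=True t8.6 p [531.5 -58.4 177.7] F [-0.1 -0.2  3.6] T [-0.09  0.03  0.03] w52.9 g63
24 deg hit=True t9.3 p [531.5 -58.4 177.7] F [0.4 0.6 4.4] T [-0.13 -0.07 -0.05] w53.2 g63
32 deg hit=True t10.1 p [531.6 -58.4 177.7] F [ 0.3 -0.7  4. ] T [-0.12 -0.1  -0.  ] w53.0 g63
40 deg hit=True t10.8 p [531.5 -58.3 177.6] F [-1.8  0.6  4.2] T [ 0.41  0.76 -0.02] w53.2 g63
48 deg hit=True t11.7 p [530.7 -58.1 170.1] F [ 0.2 -0.3  3.3] T [-0.08 -0.11 -0.02] w53.2 g63
(np.float64(-2.042035224833364), np.float64(0.17014061713308795))
```

```bash
cat >> h.py <<'E'
def screw(xy,a,z,step=6,maxdeg=108,tmax=.8):
    a0=a; z0=z
    for k in range(int(maxdeg/step)):
        a-=np.radians(step); r.move_linear([*xy,z],rot=down(a),speed=.05)
        T=r.sense()['torque'][2]; F=r.sense()['contact_force'][2]
        r.move_linear([*xy,z-.0025],speed=.03,stop_force=4)
        s=r.sense(); z=s['position'][2]
        print('%d deg T%.2f F%.1f dz%.1f  T%.2f F%.1f w%.1f'%(round(np.degrees(a-a0)),T,F,(z-z0)*1e3,s['torque'][2],s['contact_force'][2],s['grip_width']*1e3),flush=True)
        if abs(T)>tmax: break
    st('end'); return a,z
E
python3 - <<'E'
from h import *
print(screw(LID[3],-2.042035,.1700))
E
```

```text
-6 deg T-0.03 F3.3 dz-0.1  T-0.04 F13.6 w53.1
-12 deg T-0.09 F4.3 dz-0.1  T-0.01 F13.1 w53.4
-18 deg T-0.06 F3.6 dz-0.5  T-0.07 F12.9 w53.2
-24 deg T-0.04 F4.1 dz-1.0  T-0.04 F12.2 w53.4
-30 deg T-0.07 F3.8 dz-1.6  T-0.09 F12.7 w53.3
-36 deg T-0.06 F3.0 dz-2.2  T-0.12 F12.3 w53.2
-42 deg T-0.00 F2.7 dz-2.9  T-0.01 F12.3 w52.8
-48 deg T-0.06 F2.7 dz-3.4  T-0.05 F12.4 w53.1
-54 deg T-0.05 F2.9 dz-4.0  T-0.06 F12.8 w53.4
-60 deg T-0.04 F2.1 dz-4.6  T-0.03 F11.6 w53.5
-66 deg T-0.01 F3.7 dz-4.8  T-0.04 F14.2 w53.3
-72 deg T-0.06 F3.2 dz-4.8  T-0.01 F15.2 w53.5
-78 deg T0.22 F3.7 dz-4.9  T0.27 F15.7 w53.1
-84 deg T0.76 F3.9 dz-4.8  T0.77 F15.8 w53.4
-90 deg T0.97 F6.5 dz-4.7  T0.90 F13.2 w52.9
end t19.3 p [532.  -56.3 165.3] F [-1.1  8.9 13.2] T [2.9 0.6 0.9] w52.9 g64
(np.float64(-3.6128313267948986), np.float64(0.16532645391325504))
```

Lid 3 dropped by 7.6 mm and screwed down a further 4.8 mm to a firm stop. Next I regrasp it relaxed, along the warmer's x axis, lift it, and check the pan against the first top image.

```bash
cat >> h.py <<'E'
PAN0=np.array([.627,.246]); PYAW=np.radians(-26.)
def pan_shift(f=None):
    "pan pose now, by ECC against the first top picture"
    d=grab('top',f); ref=cv2.cvtColor(cv2.resize(cv2.imread('pics/b.png'),(512,384),interpolation=cv2.INTER_AREA),7-1)
    now=cv2.cvtColor(d['image'],cv2.COLOR_BGR2GRAY)
    m=np.zeros_like(ref); cv2.fillPoly(m,[np.array([[128,106],[235,150],[192,243],[84,190]])],255)
    best=None
    for dx in(-16,0,16):
        for dy in(-16,0,16):
            M=np.float32([[1,0,dx],[0,1,dy]])
            try: cc,M=cv2.findTransformECC(ref,now,M,cv2.MOTION_EUCLIDEAN,(3,60,1e-4),m,5)
            except cv2.error: continue
            if best is None or cc>best[0]: best=(cc,M)
    cc,M=best; c=proj(d,[*PAN0,.05]); n=M@np.r_[c,1]
    P=unproj(d,*n,.05)[:2]; yaw=PYAW-np.arctan2(M[1,0],M[0,0])
    print('pan cc %.3f'%cc,P.round(4),np.degrees(yaw).round(1)); return P,yaw
E
python3 - <<'E'
from h import *
pan_shift()
a=np.radians(-202); xy=LID[3]
r.gripper_to(.070); r.move_linear([*xy,.1655],rot=down(a),speed=.05); st('open')
r.gripper_to(.045); st('grip')
r.move_linear([*xy,.1755],speed=.03); st('1cm')
r.move_linear([*xy,.31],speed=.1); s=st('up')
pan_shift()
W=grab('wrist','x.png')
S=grab('scene'); cv2.imwrite('pics/lift.png',cv2.resize(S['image'][90:270,230:400],None,fx=3.3,fy=3.3,interpolation=cv2.INTER_CUBIC))
E
```

```text
pan cc 0.618 [0.6597 0.3301] 5.9
open t19.9 p [530.4 -58.2 165.1] F [-0.6  0.5 -0.1] T [0.02 0.02 0.01] w70.0 g0
grip t20.2 p [530.7 -58.1 165.6] F [ 0.2 -0.2  1.5] T [-0.1  -0.01  0.05] w52.7 g63
1cm t20.7 p [530.4 -57.9 175.3] F [-0.6 -0.2 -3.1] T [ 0.11  0.1  -0.  ] w52.9 g64
up t22.2 p [530.4 -58.  309.1] F [ 0.4  1.1 -3.9] T [ 0.05 -0.02 -0.02] w52.9 g64
pan cc 0.700 [0.6906 0.3229] 20.1
```

View pics/lift.png

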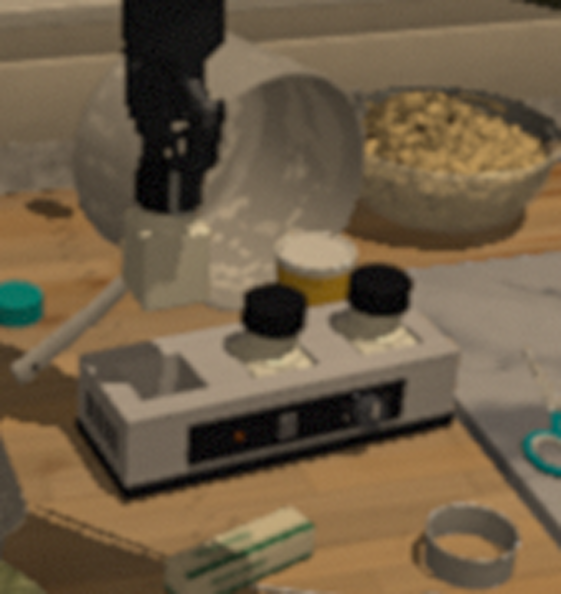

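Bottle 3 hangs upright by its lid at crop (170,250), and the other two bottles are undisturbed. The pan estimate is unreliable, probably from arm shadow or occlusion, so I'll look at the pan from above.

```bash
python3 - <<'E'
from h import *
B=grab('top'); cv2.imwrite('pics/t2.png',cv2.resize(B['image'],(800,600)))
E
```

```text
(no output)
```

View pics/t2.png

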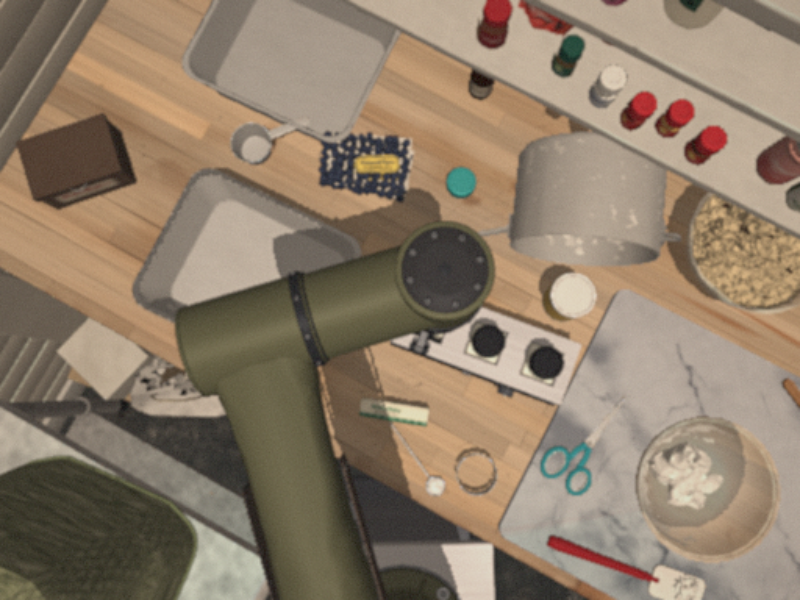

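The pan has not moved: its edges at (215,170), (135,285) and (360,240) match the first view. Placing bottle 3.

```bash
cat >> h.py <<'E'
def slot(off,pan=PAN0,yaw=PYAW):
    return pan+np.array([np.cos(yaw),np.sin(yaw)])*-.01+np.array([-np.sin(yaw),np.cos(yaw)])*off
def place(xy,a,zhome=.1655):
    r.move_linear([*xy,.172],speed=.12); st('low')
    print(r.move_linear([*xy,.152],speed=.015,stop_force=2.5)); st('touch')
    r.gripper_to(.070); st('open'); r.move_linear([*xy,.26],speed=.15)
E
python3 - <<'E'
from h import *
xy=slot(.078); a=PYAW-np.pi
print(xy, r.ik([*xy,.31],down(a)), r.ik([*xy,.15],down(a)))
r.move_linear([*xy,.31],rot=down(a),speed=.2); st('over')
W=grab('wrist'); cv2.imwrite('pics/w2.png',cv2.resize(W['image'],(800,600)))
E
```

```text
[0.65220501 0.32048965] [ 0.7305502   0.38860501  0.49803098  0.         -1.68022229 -1.18433581] [ 0.7305502   0.40322865  0.22542055  0.         -1.39298823 -1.18433581]
over t24.5 p [652.2 319.9 310.5] F [-0.2 -0.4 -3.3] T [ 0.04 -0.05  0.02] w52.7 g64
```

View pics/w2.png

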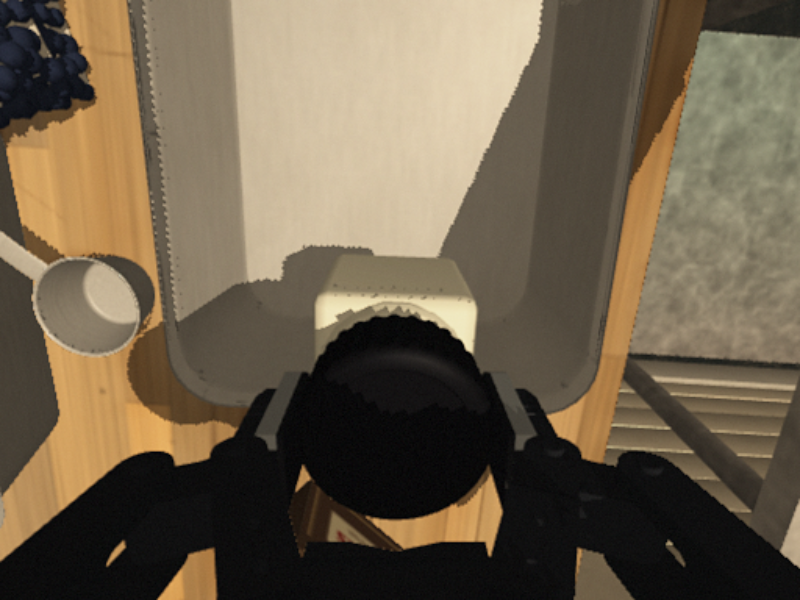

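The wrist view shows the bottle upright and square to the pan. The rim sides are at u≈157 and 633 (v=200) and the left end at v≈408, which I check numerically before descending.

```bash
python3 - <<'E'
from h import *
d=grab('wrist')
c,s=np.cos(PYAW),np.sin(PYAW)
for u,v,z in((157,200,.1),(633,200,.1),(135,20,.1),(655,20,.1),(225,405,.1),(543,30,.01),(235,30,.01)):
    p=unproj(d,u*.64,v*.64,z)[:2]; q=p-PAN0; print((u,v),p.round(3),'pan frame',(q@[c,s]).round(3),(q@[-s,c]).round(3))
xy=slot(.078); place(xy,0); s=st('up')
W=grab('wrist','p3.png')
E
```

```text
(157, 200) [0.751 0.222] pan frame 0.122 0.033
(633, 200) [0.514 0.337] pan frame -0.141 0.033
(135, 20) [0.711 0.142] pan frame 0.121 -0.056
(655, 20) [0.477 0.257] pan frame -0.14 -0.056
(225, 405) [0.785 0.347] pan frame 0.097 0.16
(543, 30) [0.499 0.231] pan frame -0.108 -0.069
(235, 30) [0.683 0.141] pan frame 0.097 -0.07
low t25.9 p [652.6 320.7 173.4] F [-0.2 -0.3 -2.8] T [-0.02 -0.03  0.06] w52.7 g64
True
touch t26.7 p [652.6 320.2 161. ] F [ 0.8 -0.   4.8] T [-0.06 -0.43  0.02] w52.9 g64
open t27.0 p [651.4 320.1 158.1] F [-0.5 -0.5  0.5] T [ 0.05 -0.05 -0.03] w70.2 g0
up t27.9 p [651.9 320.5 258.4] F [-0.6 -0.2 -0. ] T [ 0.05 -0.02 -0.04] w70.0 g0
```

Bottle 3 touched down at z = 161 mm and was released. Bottle 2 next.

```bash
cat >> h.py <<'E'
def close_lid(n,a0deg):
    xy=LID[n]; a0=np.radians(a0deg)
    grasp(xy,.1206,a0); b=back(xy,a0,.1765)
    if b is None: print('NO DROP'); return False
    a,z=screw(xy,b[0],b[1]); return -.0056<z-b[1]<-.0042
def lift(n,a):
    xy=LID[n]; r.gripper_to(.070); r.move_linear([*xy,.1655],rot=down(a),speed=.05); st('open')
    r.gripper_to(.045); st('grip'); r.move_linear([*xy,.1755],speed=.03); st('1cm'); r.move_linear([*xy,.31],speed=.1); st('up')
E
python3 - <<'E'
from h import *
print(close_lid(2,-175))
E
```

```text
before t30.7 p [ 494.3 -150.6  176.7] F [0.3 0.  1. ] T [-0.01 -0.03 -0.02] w70.4 g0
grip t31.0 p [ 494.5 -150.6  177.4] F [0.3 0.1 3.9] T [ 0.11 -0.04  0.01] w52.7 g63
0 deg hit=True t31.2 p [ 494.6 -151.   177.4] F [-2.1  0.4  5. ] T [0.21 0.56 0.02] w52.3 g63
8 deg hit=True t31.9 p [ 494.7 -150.8  177.4] F [-0.3  0.2  3.9] T [0.11 0.19 0.01] w52.5 g63
16 deg hit=True t32.7 p [ 494.6 -150.8  177.4] F [-0.7  0.6  3. ] T [ 0.18  0.28 -0.02] w52.4 g63
24 deg hit=True t33.4 p [ 494.6 -150.8  177.4] F [-1.9  1.3  4.5] T [ 0.19  0.34 -0.07] w52.4 g63
32 deg hit=True t34.2 p [ 494.5 -150.9  177.3] F [-1.3  0.3  4. ] T [0.1  0.37 0.01] w52.4 g63
40 deg hit=True t34.9 p [ 494.6 -150.9  177.2] F [-0.6  0.7  3.7] T [0.02 0.35 0.02] w52.5 g63
48 deg hit=True t35.8 p [ 494.2 -150.6  169.8] F [ 1.1 -0.6  3.8] T [-0.22 -0.11  0.03] w52.5 g63
-6 deg T-0.02 F2.9 dz-0.2  T-0.06 F12.8 w52.6
-12 deg T-0.03 F3.5 dz-0.3  T-0.03 F14.3 w52.2
-18 deg T-0.06 F4.7 dz-0.6  T-0.04 F12.6 w52.4
-24 deg T-0.01 F3.3 dz-1.1  T-0.08 F12.3 w52.3
-30 deg T-0.10 F4.4 dz-1.7  T-0.05 F12.2 w52.6
-36 deg T-0.07 F2.3 dz-2.3  T-0.11 F12.2 w52.4
-42 deg T-0.06 F2.9 dz-3.0  T-0.07 F11.5 w52.5
-48 deg T-0.02 F2.8 dz-3.5  T-0.11 F12.3 w52.3
-54 deg T-0.03 F3.2 dz-4.1  T-0.09 F12.2 w52.5
-60 deg T-0.06 F2.1 dz-4.7  T-0.08 F12.1 w52.8
-66 deg T-0.01 F3.0 dz-4.9  T-0.01 F13.5 w52.5
-72 deg T0.04 F3.6 dz-4.9  T-0.02 F14.4 w52.7
-78 deg T0.33 F4.0 dz-5.0  T0.31 F15.3 w52.3
-84 deg T1.15 F5.0 dz-4.9  T1.18 F16.7 w52.5
end t42.9 p [ 494.7 -149.7  164.9] F [-5.7  9.  16.7] T [3.26 1.89 1.18] w52.5 g72
True
```

```bash
python3 - <<'E'
from h import *
lift(2,np.radians(-202))
xy=slot(0); a=PYAW-np.pi
r.move_linear([*xy,.31],rot=down(a),speed=.2); st('over')
W=grab('wrist'); cv2.imwrite('pics/w3.png',cv2.resize(W['image'],(800,600)))
E
```

```text
open t43.5 p [ 493.8 -150.7  165. ] F [-0.5  0.3  0. ] T [ 0.    0.03 -0.01] w70.2 g0
grip t43.8 p [ 494.  -150.5  165.4] F [-0.6 -0.3 -0.7] T [-0.05  0.01  0.04] w52.3 g63
1cm t44.3 p [ 493.9 -150.4  175.3] F [ 0.4  0.5 -3.6] T [ 0.02 -0.11  0.03] w52.1 g64
up t45.8 p [ 493.8 -150.4  309.2] F [ 0.   0.8 -4. ] T [ 0.04  0.   -0.02] w52.3 g64
over t48.0 p [618.  249.7 310.4] F [-0.  -0.  -4.2] T [-0.02 -0.03  0.07] w52.3 g64
```

View pics/w3.png

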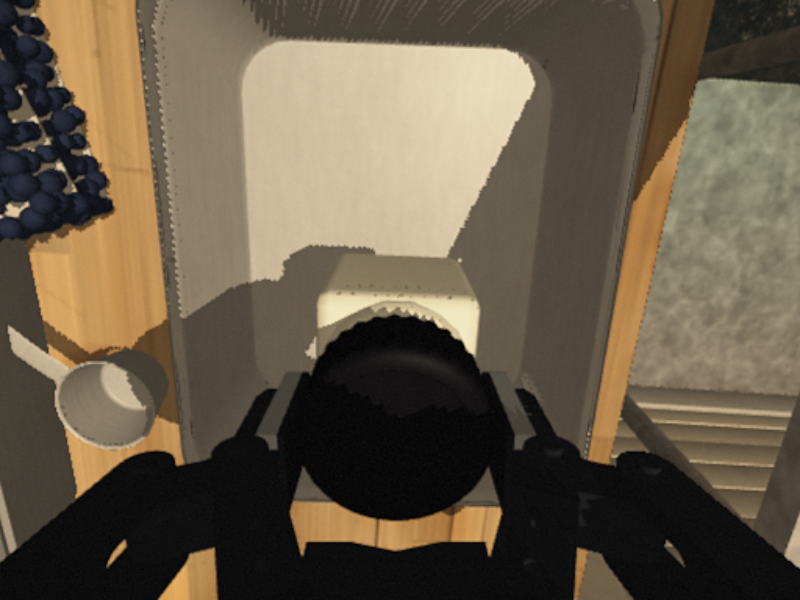

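```bash
python3 - <<'E'
from h import *
d=grab('wrist')
c,s=np.cos(PYAW),np.sin(PYAW)
for u,v,z in((168,200,.1),(633,200,.1),(140,20,.1),(658,20,.1),(545,150,.01),(245,150,.01),(400,42,.01),(400,502,.1),(110,405,.05)):
    p=unproj(d,u*.64,v*.64,z)[:2]; q=p-PAN0; print((u,v),p.round(3),'pan frame',(q@[c,s]).round(3),(q@[-s,c]).round(3))
d2=dict(d); 
print(proj(d,[*slot(.078),.13])/.64, proj(d,[*slot(.078),.07])/.64)
S=grab('scene'); cv2.imwrite('pics/s3.png',cv2.resize(S['image'][170:300,80:270],None,fx=4,fy=4,interpolation=cv2.INTER_CUBIC))
E
```

```text
(168, 200) [0.711 0.154] pan frame 0.116 -0.046
(633, 200) [0.48  0.267] pan frame -0.141 -0.045
(140, 20) [0.674 0.073] pan frame 0.118 -0.134
(658, 20) [0.441 0.187] pan frame -0.141 -0.134
(545, 150) [0.491 0.233] pan frame -0.116 -0.071
(245, 150) [0.683 0.14 ] pan frame 0.097 -0.071
(400, 42) [0.554 0.126] pan frame -0.013 -0.14
(400, 502) [0.683 0.391] pan frame -0.013 0.155
(110, 405) [0.856 0.256] pan frame 0.202 0.11
[395.81101889 425.39978095] [395.65728659 378.16831684]
```

View pics/s3.png

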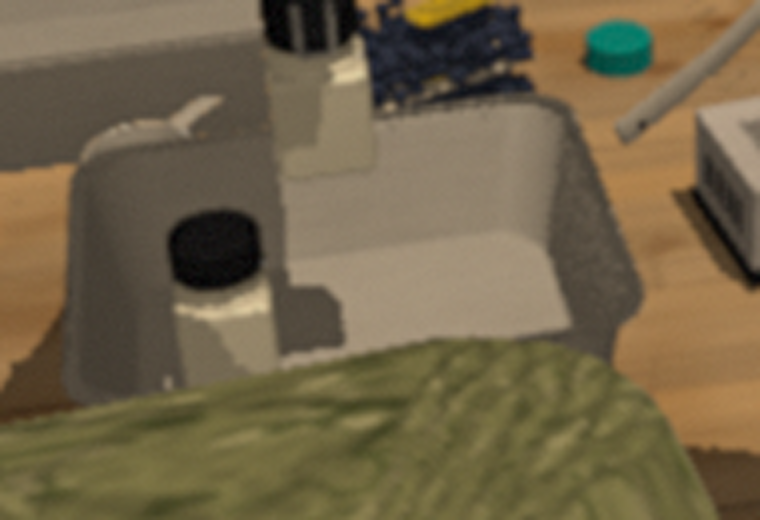

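Bottle 3 stands upright in the pan at crop (215,300), and bottle 2 hangs above. The pan is where it was. Placing bottle 2, then closing lid 1.

```bash
python3 - <<'E'
from h import *
place(slot(0),0); r.move_linear([*slot(0),.31],speed=.2)
print(close_lid(1,-180))
E
```

```text
low t49.5 p [618.4 250.6 173.2] F [-0.3 -0.  -3.4] T [-0.02  0.07  0.01] w52.4 g64
True
touch t50.3 p [618.3 250.  160.4] F [ 1.9 -0.9  4.9] T [-0.19 -0.35  0.01] w52.6 g64
open t50.6 p [617.1 250.  157.8] F [ 0.7 -0.7  0.5] T [0.03 0.   0.05] w70.2 g0
before t54.7 p [ 456.8 -242.6  176.8] F [ 1.4 -0.2  0.3] T [0.04 0.03 0.03] w70.2 g0
grip t55.0 p [ 457.  -242.7  177.4] F [-0.  -0.1  4.5] T [ 0.07 -0.01  0.  ] w52.4 g63
0 deg hit=True t55.2 p [ 457.3 -243.2  177.4] F [-0.4 -0.2  3.7] T [ 0.05  0.19 -0.01] w52.9 g63
8 deg hit=True t56.0 p [ 457.1 -243.1  177.4] F [0.5 0.  3.5] T [-0.09  0.09  0.06] w52.6 g63
16 deg hit=True t56.7 p [ 457.1 -243.1  177.4] F [0.2 0.9 3.7] T [-0.07  0.08 -0.02] w52.4 g63
24 deg hit=True t57.5 p [ 457.1 -243.1  177.5] F [-0.4 -0.2  4. ] T [-0.01  0.07  0.03] w52.6 g63
32 deg hit=True t58.2 p [ 457.1 -243.   177.4] F [-0.4 -0.1  4.1] T [0.05 0.16 0.05] w52.7 g63
40 deg hit=True t59.0 p [ 457.  -243.1  177.4] F [-0.1  0.6  3.1] T [ 0.04  0.21 -0.01] w52.4 g63
48 deg hit=True t59.7 p [ 457.  -243.1  177.4] F [-1.2 -0.1  4.2] T [ 0.02  0.23 -0.02] w52.6 g63

[... 378 characters left out ...]
.4 w52.8
-18 deg T-0.05 F4.9 dz-0.3  T-0.01 F13.1 w52.7
-24 deg T-0.08 F3.9 dz-0.8  T-0.04 F13.8 w52.4
-30 deg T0.00 F3.5 dz-1.3  T-0.09 F13.6 w52.4
-36 deg T-0.05 F3.4 dz-1.9  T-0.09 F12.4 w52.7
-42 deg T-0.01 F3.5 dz-2.5  T-0.13 F12.1 w52.8
-48 deg T0.01 F2.7 dz-3.1  T-0.07 F11.3 w52.8
-54 deg T-0.04 F3.9 dz-3.7  T0.01 F12.3 w52.4
-60 deg T-0.01 F2.1 dz-4.2  T-0.05 F11.9 w52.3
-66 deg T-0.08 F2.8 dz-4.9  T-0.10 F10.9 w52.5
-72 deg T-0.03 F3.6 dz-4.9  T-0.01 F14.5 w52.2
-78 deg T-0.01 F5.4 dz-4.9  T-0.01 F17.0 w52.6
-84 deg T0.68 F5.4 dz-5.0  T0.67 F15.2 w52.4
-90 deg T1.12 F6.1 dz-4.8  T1.10 F18.1 w52.5
end t69.7 p [ 457.1 -241.8  165. ] F [-3.8  9.8 18.1] T [3.43 1.4  1.1 ] w52.5 g73
True
```

```bash
python3 - <<'E'
from h import *
lift(1,np.radians(-202))
xy=slot(-.078); a=PYAW-np.pi
r.move_linear([*xy,.31],rot=down(a),speed=.2); st('over')
W=grab('wrist'); S=grab('scene')
cv2.imwrite('pics/w4.png',np.hstack([cv2.resize(W['image'],(400,300)),cv2.resize(S['image'][150:300,70:270],(400,300))]))
c,s=np.cos(PYAW),np.sin(PYAW)
f=lambda lx,ly,z:(proj(S,[*(PAN0+np.array([c,s])*lx+np.array([-s,c])*ly),z])-[70,150])*2+[400,0]
print([f(lx,ly,.1).round().tolist() for lx,ly in((.12,-.16),(.12,.16),(-.14,-.16),(-.14,.16))])
E
```

```text
open t70.2 p [ 456.3 -242.6  165.1] F [ 0.4 -0.3 -0.7] T [ 0.    0.   -0.04] w70.2 g0
grip t70.5 p [ 456.6 -242.6  165.7] F [ 0.7 -0.6  0.3] T [-0.21 -0.11  0.02] w53.3 g63
1cm t71.0 p [ 456.4 -242.4  175.4] F [ 0.1 -0.3 -2.9] T [-0.02 -0.13 -0.  ] w53.2 g64
up t72.5 p [ 456.4 -242.4  309.2] F [-0.8 -0.2 -2.3] T [ 0.03 -0.03 -0.07] w53.4 g64
over t74.9 p [583.8 179.7 310.3] F [-0.  -0.3 -2.6] T [ 0.    0.06 -0.01] w53.2 g64
[[691.0, 85.0], [445.0, 122.0], [742.0, 198.0], [448.0, 252.0]]
```

View pics/w4.png

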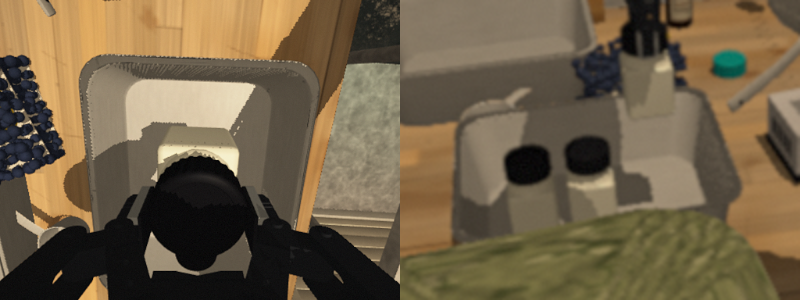

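Both placed bottles stand upright at scene-half pixels (527,165) and (587,157). Bottle 3's pixel and the pan corners match the earlier views, so the pan has not moved. Numeric check of the near rim, then place.

```bash
python3 - <<'E'
from h import *
d=grab('wrist')
c,s=np.cos(PYAW),np.sin(PYAW); ok=[]
for u,v,z in((85,100,.1),(318,100,.1),(200,58,.1),(190,81,.01)):
    p=unproj(d,u*1.28,v*1.28,z)[:2]; q=p-PAN0; l=(q@[c,s],q@[-s,c]); print((u,v),np.round(l,3)); ok.append(l)
if -.155<ok[1][0]<-.125 and .1<ok[0][0]<.135 and -.175<ok[2][1]<-.145:
    place(slot(-.078),0); r.move_linear([*slot(-.078),.31],speed=.2)
    r.move_pose([.43,-.2,.36],down(-np.pi)); r.sleep(.5); st('away')
    B=grab('top'); S=grab('scene')
    cv2.imwrite('pics/f.png',np.hstack([cv2.resize(B['image'],(400,300)),cv2.resize(S['image'][130:300,70:370],(400,300))]))
E
```

```text
(85, 100) [ 0.115 -0.123]
(318, 100) [-0.143 -0.123]
(200, 58) [-0.012 -0.167]
(190, 81) [ 0.001 -0.141]
low t76.3 p [584.2 180.5 173.1] F [ 0.6 -0.8 -2.4] T [-0.05 -0.02 -0.02] w53.1 g64
True
touch t77.1 p [584.1 180.  160.8] F [0.9 0.1 3.6] T [-0.18 -0.34  0.01] w53.7 g64
open t77.4 p [583.  180.  158.6] F [-0.9 -0.   0.2] T [0.   0.03 0.03] w70.3 g0
away t80.7 p [ 430.1 -199.9  360. ] F [ 0.1  0.4 -0.3] T [ 0.01 -0.02  0.02] w70.1 g0
```

View pics/f.png

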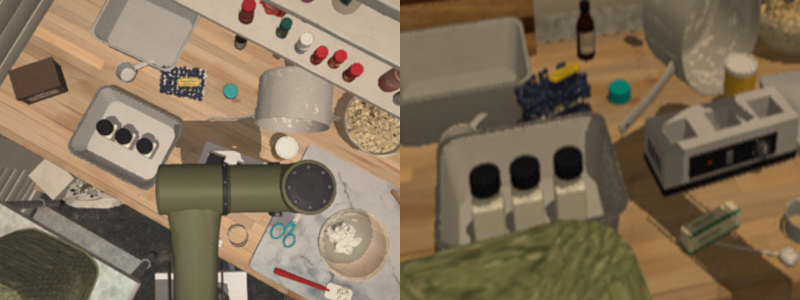

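All three bottles stand upright and closed in the front pan: scene-half lids at (486,178), (525,172) and (568,162). The wells are empty, and the butter and drum are untouched. Handing in.

```bash
python3 - <<'E'
from h import *
print(workorder.finish_job())
E
```

```text
the job is handed in; nothing more can be done
None
```

All three bottles had lids, so I closed each one to its stop and stood it upright in the front pan, with the butter and drum untouched; the job is handed in after about 81 s, no verdict shown.

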